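# Set the larder's tomato-tin counter to 4

### The arm

A 7-joint arm with a two-finger parallel gripper is mounted at the origin on the work surface. World frame = base frame: x ahead of the robot, y to its left, z up, the work surface at z = 0. Lengths are in m, angles in rad, forces in N, time in s.
With the tool pointing down it reaches from about 0.4 to 0.925 m from the base axis. Payload 5.6 kg.
Tool frame: the origin (TCP) lies on the front face of the gripper's body, between the roots of the fingers; the fingertips stand 73 mm ahead of it and the grasp point (between the pads) lies 54 mm ahead of it; z points along the fingers, y is the line along which they close (so a half turn about z gives the same grasp; the last joint's range is limited). The gripper opens to 85 mm and grips with 20 to 120 N. Pads are 22 mm wide; open, the fingers measure 114 mm over their backs; the gripper's body (76 mm by 85 mm) begins 54 mm behind the grasp point. The pads swing forward as they close: fully open they stand 13 mm farther back than shut.
Start: joints at [-1.338, 0.468, -0.012, 1.603, 0.006, 1.071, -0.056], TCP at [0.177, 0.625, 0.304] pointing down, gripper open.
Joint ranges: [-2.53, 2.53], [-0.31, 2.02], [-1.57, 1.55], [0.28, 2.44], [-1.29, 4.43], [0.15, 1.84], [-2.92, 2.92]. Speed limits (rad/s): [2.57, 2.57, 3.14, 3.14, 3.14, 3.14, 3.14].

### API

Orientations are given as a 3x3 rotation matrix whose columns are the frame's x, y, z axes.
In Python, from workcell import read_state, get_image, camera_model, sign_off, spot_in, trace gives the robot as it stands. The module is installed in compiled form; this text tells all that it offers.
- The arm moves only by the shell command python3 -m creep 'ROWS' [FORCE]. ROWS is JSON, a list of rows, each an object of numbers: "x", "y", "z": the shift along the tool's x, y, z in m; "rx", "ry", "rz": the turn, a rotation vector about the tool's x, y, z in degrees; "jaw": the closure, from -1 (fully open) to 1 (shut). A call has 1 to 12 rows; each row is the pose to reach, as a shift and turn from the pose commanded when the call began, along the tool's axes at that moment; what a row does not reach only later rows make up. A row lasts 1/8 s, in which the tool goes at most 62.5 mm and 10.7 degrees, less where a joint would pass 70% of its speed; a pose out of reach is approached as far as the arm can. A call with a gripper value outside its range is refused whole. The fingers move at their own pace and stop on an object; FORCE is the grip in N (left out, the last holds). Time passes only in rows, so rows that repeat a pose let the fingers close. It gives the time, the measured TCP pose, the force, the opening and the grip force at its end, in the units of the state.
- read_state(): the state, without advancing time (a new reading comes with each control period).
- get_image(name): name is "scene" or "side" or "wrist"; returns the picture (400x640x3 uint8, red, green, blue); there is no depth.
- camera_model(name): a dict with "mtx" (3x3 intrinsics, pixels), "k1" (the pictures are not rectified: a ray, as slopes to the right and down, at radius r is drawn at 1 + k1 r^2 times it, then the intrinsics apply), "pose" (4x4, takes a point from camera to world coordinates). Camera axes: x right, y down, z forward; pixel columns grow to the right and rows downward; lengths in m; the calibration is good to about 2 mm. A picture is of the moment at which its call begins: read the wrist's pose just before it. camera_model takes no time and is no camera call; for the wrist camera it gives the pose at the moment of the call.
- sign_off(): hands the job in; it is judged then, once.
Trained networks look in the newest picture that a camera, given by its name, has taken for a name from the list of things; names that differ only in an ending like _2 or _b are one class to them, and where a whole thing is asked for, a point or a joint stands for the part that bears it (a point fixed in the world has none). Each returns a list of dicts, best first, with "score" (0 to 1); they miss things now and then, are a little off and sometimes report something else, mostly with a low value. They report only what shows in the picture. A call takes as long as a camera call. They do not tell look-alikes from the thing itself.
- spot_in(query, camera): "location" ([x, y, z] in m, in the coordinates of the camera as it stood for that picture, good to about 4 mm: the middle of the surface that is visible of it).
- trace(query, camera): "mask" (400x640 bool, what is visible of it).
The state is a dict: "time_s": time; "joint_positions": joint angles; "qd": joint speeds; "tau": joint torques, N m; "ee_pos": TCP position; "tcp_rot": TCP orientation; "force": force on the tool from outside, world axes, zero at the start; "wrist_torque": the same for the moment, N m; "grip_width": finger opening in m; "gripper_force": force on a finger pad.
Only numpy, scipy, OpenCV 4.12 (cv2) and the standard library are available. Lean on these libraries where they do the work, as an engineer would, in place of code of your own. Each camera call takes 0.05 s, during which the arm holds its last target. There are 200 camera calls.

### The job

Four tins of tomatoes are in the larder now: with a fingertip, roll the numbered wheel of the red stock counter away from the robot, step by step, until the yellow face with the 4 looks straight up. Leave the wheel standing there, and do not touch the blue and green counters.

Things in the scene. Friction and masses are not known exactly. Their poses are not given: they have to be found in the camera images.
- red_wheel (a joint): angle (rad) of the red counter's black wheel: six flat faces 0 to 5, white with black numbers (the 4's yellow); value = number facing up x 1.047 (4 up = 4.19). Grows as its top rolls to the counter's +x, away from the robot. Starts at 0.95 to 2.2, often between numbers; end stops -0.3 and 5.6. No clicks: friction (about 2 N at the rib tips) holds it. A fingertip pushes it about one step per push.
- red_axle (a point): wheel centre of the red counter (fixed), 56 mm above the worktop; x = level, the way to roll the top, y = axle, z = up. Wheel 26 mm wide; faces lie within 30 mm of the axle. Between faces stand six ribs, 6 mm thick, tips 40 mm from the axle, 60 degrees apart (gap 34 mm); with a number up, ribs stand 30 degrees before and behind the top. Lower a fingertip between ribs to 32 mm above the axle, push along x.
- blue_counter: bystander with a blue housing, built as the red one: fixed, 100 mm (x) by 60 mm (y), side cheeks 12 mm thick reaching 68 mm above the worktop with a white mark at top centre, end walls 50 mm high, wheel ribs up to 96 mm. Origin: centre of its underside.
- green_counter: bystander with a green housing, built as the red one: fixed, 100 mm (x) by 60 mm (y), side cheeks 12 mm thick reaching 68 mm above the worktop with a white mark at top centre, end walls 50 mm high, wheel ribs up to 96 mm. Origin: centre of its underside.
Not all that is in view belongs to the job. Of the things shaped like the part that bears red_wheel, the red one is meant.

How it is judged:
At the end, for the whole second after the job is handed in: the red wheel stands still with the 4 facing straight up, within 12 degrees (joint 4.19 +- 0.21 rad) (value of joint red_wheel between 3.979 and 4.399 rad and velocity of joint red_wheel between -0.05 and 0.05 rad/s); the robot touches nothing.
It fails at once if the blue counter is touched (contact force between any of the fingers, the arm and blue_counter above 1 N).
It fails at once if the green counter is touched (contact force between any of the fingers, the arm and green_counter above 1 N).
It also fails if it takes over 48 s, if anything falls off the work surface, if the arm or the gripper's body presses on something with over 40 N, if the wrist force passes 120 N, or if a joint passes its speed limit or range.

## Working session

There is one attempt and no reset: what is moved stays moved. The work goes in short steps, Python scripts to look and compute and a shell command to move; the robot and the scene stay as the last step left them, time stands still between calls to the robot, and variables do not carry over. Pictures are saved under pics/ and viewed, at most 10 in all, crops included, and the job is handed in when it is done.

```bash
mkdir -p pics; cat > h.py <<'E'
import numpy as np, cv2
from workcell import *
def w(cam,p):
    T=np.array(camera_model(cam)["pose"]); return T[:3,:3]@np.array(p)+T[:3,3]
def ray(cam,u,v,z):
    m=camera_model(cam); K=np.array(m["mtx"]); T=np.array(m["pose"])
    s=np.linalg.inv(K)@[u,v,1]; d=s[:2]; r=d.copy()
    for _ in range(20): r=d/(1+m["k1"]*(r@r))
    q=T[:3,:3]@[r[0],r[1],1]; return T[:3,3]+q*(z-T[2,3])/q[2]
def proj(cam,p):
    m=camera_model(cam); K=np.array(m["mtx"]); T=np.array(m["pose"])
    c=T[:3,:3].T@(np.array(p)-T[:3,3]); s=c[:2]/c[2]; s=s*(1+m["k1"]*(s@s)); return (K@[*s,1])[:2]
def save(cam,n):
    im=get_image(cam); cv2.imwrite(f"pics/{n}.png",im[:,:,::-1]); return im
E
python3 - <<'E'
from h import *
s=read_state(); print(s["time_s"],s["ee_pos"],np.round(s["tcp_rot"],3),s["grip_width"])
ims=[]
for c in ["scene","side"]:
    im=save(c,c+"0")
    print(c,np.round(camera_model(c)["pose"],2).tolist())
    for q in ["red_wheel","blue_counter","green_counter"]:
        for d in spot_in(q,c)[:4]: print(c,q,round(d["score"],2),np.round(w(c,d["location"]),3),np.round(proj(c,w(c,d["location"]))))
E
```

```text
0.0 [0.17690806 0.6249882  0.30289547] [[-0.962  0.272 -0.   ]
 [ 0.272  0.962 -0.002]
 [-0.    -0.002 -1.   ]] 0.08555052798110661
scene [[-0.36, 0.8, -0.48, 0.96], [0.93, 0.3, -0.19, 0.19], [-0.01, -0.52, -0.85, 0.77], [0.0, 0.0, 0.0, 1.0]]
scene red_wheel 0.85 [0.679 0.288 0.076] [450. 300.]
scene red_wheel 0.73 [0.537 0.252 0.076] [448. 219.]
scene red_wheel 0.68 [0.443 0.118 0.077] [390. 157.]
scene blue_counter 0.58 [0.599 0.024 0.062] [314. 212.]
scene green_counter 0.69 [ 0.577 -0.246  0.058] [191. 162.]
side [[-0.96, -0.2, 0.2, 0.39], [-0.28, 0.69, -0.67, 0.57], [-0.01, -0.7, -0.72, 0.65], [0.0, 0.0, 0.0, 1.0]]
side red_wheel 0.84 [0.426 0.126 0.071] [371. 250.]
side red_wheel 0.69 [0.654 0.295 0.075] [211. 298.]
side red_wheel 0.66 [0.515 0.258 0.079] [300. 299.]
side blue_counter 0.91 [0.57  0.041 0.055] [308. 206.]
side green_counter 0.61 [ 0.552 -0.236  0.055] [349. 128.]
```

View pics/scene0.png

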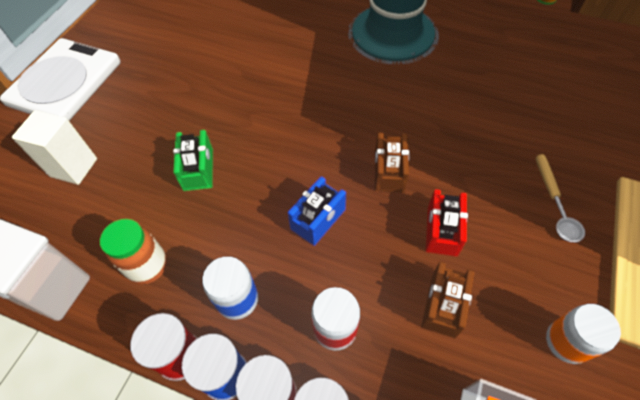

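View pics/side0.png

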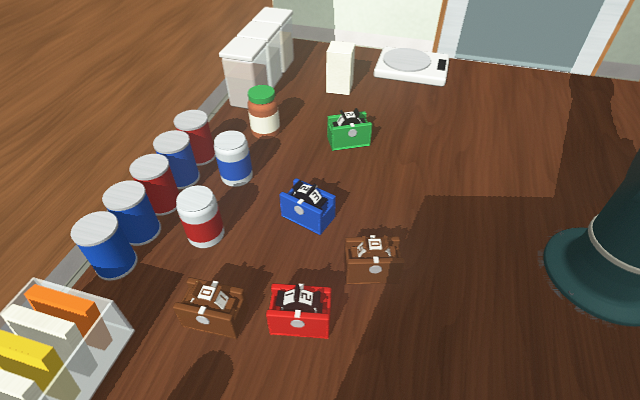

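The red counter is at scene (448,220) and side (299,308). It has brown look-alikes at scene (392,160) and (450,297). Next I'll shut the gripper and check from above with the wrist camera.

```bash
python3 - <<'E'
from h import *
s=read_state(); R=np.array(s["tcp_rot"]); p=np.array(s["ee_pos"])
T=np.array(camera_model("wrist")["pose"]); print("cam in tool",np.round(R.T@(T[:3,3]-p),3),np.round(R.T@T[:3,:3],2).tolist())
for c in ["scene","side"]:
    im=get_image(c)
    for d in trace("red_wheel",c)[:4]:
        m=d["mask"]; ys,xs=np.where(m); print(c,round(d["score"],2),xs.mean().round(),ys.mean().round(),np.median(im[m],0))
# marks seen: scene near (434,219),(463,219)
for u,v in [(434,219),(463,219)]: print(ray("scene",u,v,0.068))
for u,v in [(297,323)]: print(ray("side",u,v,0.06))
print("tool shift to [.526,.255]", R.T@(np.array([.526,.255,.30])-p))
E
```

```text
cam in tool [ 0.072  0.002 -0.071] [[-0.0, -0.96, -0.28], [1.0, -0.0, 0.0], [-0.0, -0.28, 0.96]]
scene 0.9 449.0 217.0 [91.  52.  47.5]
scene 0.83 450.0 296.0 [149.  88.  64.]
scene 0.71 392.0 156.0 [173.  142.  119.5]
side 0.85 299.0 300.0 [70. 45. 43.]
side 0.78 209.0 298.0 [126.  80.  49.]
side 0.57 373.0 249.0 [126.   80.5  51. ]
[0.54016419 0.22985999 0.068     ]
[0.5219627  0.27813504 0.068     ]
[0.51048146 0.28949157 0.06      ]
tool shift to [.526,.255] [-0.43664094 -0.26130761  0.00383929]
```

```bash
python3 -m creep '[{"x":-0.05,"y":-0.03,"rz":-3,"jaw":1},{"x":-0.1,"y":-0.06,"rz":-6,"jaw":1},{"x":-0.15,"y":-0.09,"rz":-9,"jaw":1},{"x":-0.2,"y":-0.12,"rz":-13,"jaw":1},{"x":-0.25,"y":-0.15,"rz":-17,"jaw":1},{"x":-0.3,"y":-0.18,"rz":-21,"jaw":1},{"x":-0.35,"y":-0.21,"rz":-26,"jaw":1},{"x":-0.4,"y":-0.24,"rz":-31,"jaw":1},{"x":-0.437,"y":-0.261,"rz":-36,"jaw":1},{"x":-0.437,"y":-0.261,"rz":-36,"jaw":1},{"x":-0.437,"y":-0.261,"rz":-36,"jaw":1},{"x":-0.437,"y":-0.261,"rz":-36,"jaw":1}]' 30
python3 - <<'E'
from h import *
s=read_state(); R=np.array(s["tcp_rot"]); p=np.array(s["ee_pos"]); print(s["time_s"],p,np.round(R,3).tolist(),s["grip_width"])
im=save("wrist","w1")
for d in spot_in("red_wheel","wrist")[:4]:
    q=w("wrist",d["location"]); print(d["score"],q,proj("wrist",q))
E
```

```text
0.6 [0.17704119 0.62541665 0.30389441] [[-0.962, 0.272, 0.0], [0.272, 0.962, -0.0], [-0.0, 0.0, -1.0]] 0.08565684700738149validation failed for argument at $[0]...
```

View pics/w1.png

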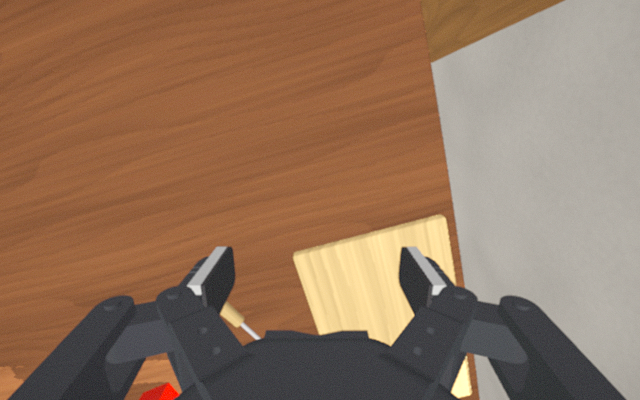

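The picture shows only the open gripper over the table and the board (295–470, 215–400), because the move was refused. I'll send a short call without the jaw to find out why.

```bash
python3 -m creep '[{"x":-0.05,"y":-0.03,"rz":-3}]'; python3 -m creep '[{"x":0.0,"jaw":1}]'; python3 -m creep '[{"x":0,"y":0,"z":0,"rx":0,"ry":0,"rz":0,"jaw":0.98}]' 30
```

```text
time_s: 0.82
ee_pos: [0.1771, 0.6254, 0.3039]
tcp_rot: [[-0.962, 0.272, 0.0], [0.272, 0.962, 0.0], [-0.0, 0.0, -1.0]]
force: [0.8, 0.5, 0.6]
grip_width: 0.0695
gripper_force: 0.0validation failed for argument at $[0]...
validation failed for argument at $[0]...
```

```bash
for i in 1; do echo A; python3 -m creep '[{"x":-0.01,"y":-0.006,"z":0,"rx":0,"ry":0,"rz":-1,"jaw":1}]' 2>&1; echo; echo B;  python3 -m creep '[{"x":-0.01,"jaw":1}]' 2>&1; echo; echo C;  python3 -m creep '[{"jaw":1}]' 2>&1; done
```

```text
A
time_s: 0.95
ee_pos: [0.1844, 0.6171, 0.3038]
tcp_rot: [[-0.967, 0.253, -0.0], [0.253, 0.967, 0.0], [0.0, 0.0, -1.0]]
force: [-0.3, -0.3, -0.1]
grip_width: 0.0518
gripper_force: 0.0

B
validation failed for argument at $[0]...

C
validation failed for argument at $[0]...
```

All seven keys are required in every row.

```bash
python3 -m creep '[{"x":-0.05,"y":-0.031,"z":0,"rx":0,"ry":0,"rz":-3,"jaw":1},{"x":-0.1,"y":-0.062,"z":0,"rx":0,"ry":0,"rz":-6,"jaw":1},{"x":-0.15,"y":-0.093,"z":0,"rx":0,"ry":0,"rz":-10,"jaw":1},{"x":-0.2,"y":-0.124,"z":0,"rx":0,"ry":0,"rz":-14,"jaw":1},{"x":-0.25,"y":-0.155,"z":0,"rx":0,"ry":0,"rz":-18,"jaw":1},{"x":-0.3,"y":-0.186,"z":0,"rx":0,"ry":0,"rz":-22,"jaw":1},{"x":-0.35,"y":-0.217,"z":0,"rx":0,"ry":0,"rz":-27,"jaw":1},{"x":-0.39,"y":-0.242,"z":0,"rx":0,"ry":0,"rz":-32,"jaw":1},{"x":-0.422,"y":-0.262,"z":0,"rx":0,"ry":0,"rz":-35,"jaw":1},{"x":-0.422,"y":-0.262,"z":0,"rx":0,"ry":0,"rz":-35,"jaw":1},{"x":-0.422,"y":-0.262,"z":0,"rx":0,"ry":0,"rz":-35,"jaw":1}]'
python3 - <<'E'
from h import *
s=read_state(); R=np.array(s["tcp_rot"]); p=np.array(s["ee_pos"]); print(s["time_s"],p,np.round(R,3).tolist(),s["grip_width"])
im=save("wrist","w2")
for d in spot_in("red_wheel","wrist")[:4]:
    q=w("wrist",d["location"]); print(d["score"],q,proj("wrist",q))
E
```

```text
time_s: 2.33
ee_pos: [0.5257, 0.2557, 0.3039]
tcp_rot: [[-0.939, -0.345, -0.0], [-0.345, 0.939, 0.0], [0.0, 0.0, -1.0]]
force: [-0.3, -0.0, 0.2]
grip_width: -0.0003
gripper_force: 0.0
2.325 [0.52565232 0.25572873 0.30385098] [[-0.939, -0.345, -0.0], [-0.345, 0.939, 0.0], [0.0, 0.0, -1.0]] -0.0002980785535022199
0.85 [0.42323235 0.12841026 0.08148753] [224.34034363  42.62472636]
0.66 [0.51348365 0.25225594 0.08406419] [314.15067976 175.04066545]
```

View pics/w2.png

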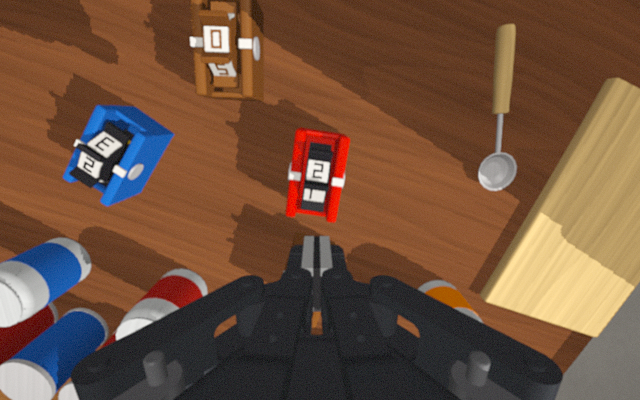

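The red counter is at (318,175). Its face 2 is on the robot side (up in the image) with the 1 beyond it. I'll zoom in for the geometry.

```bash
python3 - <<'E'
from h import *
im=cv2.imread("pics/w2.png"); c=cv2.resize(im[118:233,268:368],None,fx=5,fy=5,interpolation=cv2.INTER_CUBIC); cv2.imwrite("pics/w2c.png",c)
hsv=cv2.cvtColor(im,cv2.COLOR_BGR2HSV); m=((hsv[...,1]>170)&((hsv[...,0]<6)|(hsv[...,0]>174))&(hsv[...,2]>80)).astype(np.uint8)
m[:110]=0;m[235:]=0;m[:,:270]=0;m[:,370:]=0
print(cv2.minAreaRect(cv2.findNonZero(m)),m.sum())
E
```

```text
((316.86614990234375, 174.48175048828125), (55.44145202636719, 90.34569549560547), 7.765166282653809) 2746
```

View pics/w2c.png

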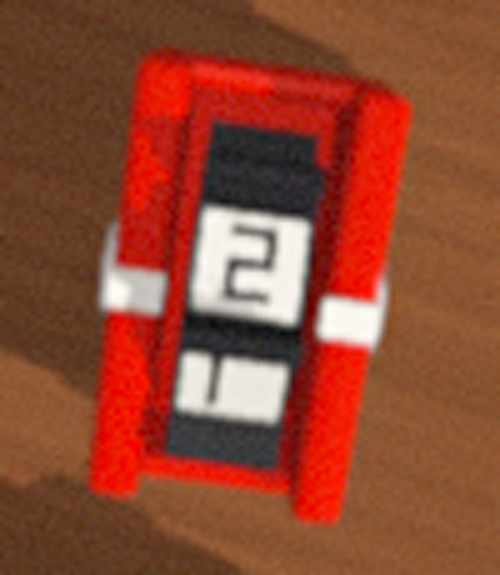

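```bash
cat > g.py <<'E'
from h import *
pt=lambda x,y:(268+x/5,118+y/5)
f=lambda x,y,z:ray("wrist",*pt(x,y),z)[:2]
ml,mr=f(134,290,.068),f(350,320,.068)
c=(ml+mr)/2
lt,lb,rt,rb=[f(*a,.068) for a in [(162,50),(113,494),(384,92),(318,522)]]
print("marks",ml,mr,c,np.linalg.norm(ml-mr)); c2=(lt+lb+rt+rb)/4
print("ends",lt,lb,rt,rb,c2,np.linalg.norm(lt-lb),np.linalg.norm(rt-rb))
d=(lb-lt)+(rb-rt); ax=mr-ml
print("yaw x",np.degrees(np.arctan2(d[1],d[0])),"from axle",np.degrees(np.arctan2(-ax[0],ax[1])))
yaw=np.arctan2(d[1],d[0]); X=np.array([np.cos(yaw),np.sin(yaw),0]); A=np.array([*((c+c2)/2),.056])
print("axle",A)
def pr(r,th): # th from up toward +x
    q=proj("wrist",A+r*(np.sin(th)*X+np.cos(th)*np.array([0,0,1]))); return ((q-[268,118])*5).round()
for deg in range(-90,91,10): print(deg,pr(.04,np.radians(deg)),pr(.028,np.radians(deg)))
E
python3 g.py
```

```text
marks [0.52502348 0.23338041] [0.51474499 0.28114638] [0.51988424 0.2572634 ] 0.04885934722440089
ends [0.47373828 0.22200128] [0.57243173 0.24451901] [0.46551621 0.26966083] [0.5624402  0.29185818] [0.5185316  0.25700983] 0.10122966866083513 0.099433306551293
yaw x 12.875703343958982 from axle 12.143973137544755
axle [0.51920792 0.25713661 0.056     ]
-90 [266. 117.] [259. 171.]
-80 [266. 123.] [259. 175.]
-70 [265. 134.] [258. 184.]
-60 [264. 151.] [257. 196.]
-50 [262. 173.] [256. 211.]
-40 [259. 200.] [254. 229.]
-30 [256. 230.] [251. 250.]
-20 [252. 263.] [249. 272.]
-10 [248. 297.] [246. 295.]
0 [243. 331.] [243. 318.]
10 [239. 363.] [240. 339.]
20 [235. 391.] [237. 359.]
30 [231. 416.] [235. 376.]
40 [228. 436.] [233. 390.]
50 [225. 450.] [231. 401.]
60 [223. 459.] [229. 408.]
70 [222. 462.] [228. 411.]
80 [221. 461.] [228. 410.]
90 [221. 454.] [228. 406.]
```

```bash
python3 -m creep '[{"x":0.0285,"y":0.0066,"z":0.03,"rx":0,"ry":0,"rz":7.7,"jaw":1},{"x":0.0285,"y":0.0066,"z":0.07,"rx":0,"ry":0,"rz":7.7,"jaw":1},{"x":0.0285,"y":0.0066,"z":0.11,"rx":0,"ry":0,"rz":7.7,"jaw":1},{"x":0.0285,"y":0.0066,"z":0.121,"rx":0,"ry":0,"rz":7.7,"jaw":1},{"x":0.0285,"y":0.0066,"z":0.121,"rx":0,"ry":0,"rz":7.7,"jaw":1}]'
python3 - <<'E'
from h import *
save("wrist","w3"); a=get_image("side")[220:380,220:380,::-1]; cv2.imwrite("pics/s3.png",np.hstack([cv2.resize(a,(400,400),interpolation=cv2.INTER_CUBIC),cv2.resize(cv2.imread("pics/w3.png")[100:300,220:420],(400,400),interpolation=cv2.INTER_CUBIC)]))
E
```

```text
time_s: 3.05
ee_pos: [0.4968, 0.2528, 0.183]
tcp_rot: [[-0.976, -0.217, -0.001], [-0.217, 0.976, -0.0], [0.001, -0.0, -1.0]]
force: [0.6, 1.1, 1.1]
grip_width: -0.0002
gripper_force: 0.0
```

View pics/s3.png

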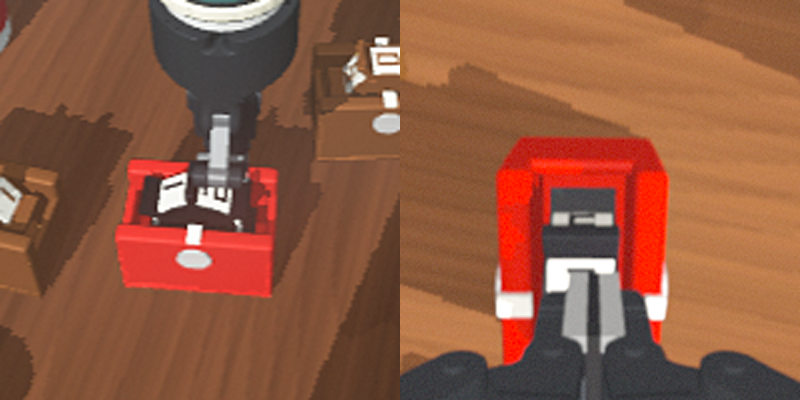

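The finger is centred over the wheel in both views. Push 1 takes the rib between 1 and 2 to +30°.

```bash
python3 -m creep '[{"x":0,"y":0,"z":0.012,"rx":0,"ry":0,"rz":0,"jaw":1},{"x":0,"y":0,"z":0.022,"rx":0,"ry":0,"rz":0,"jaw":1},{"x":-0.006,"y":0,"z":0.022,"rx":0,"ry":0,"rz":0,"jaw":1},{"x":-0.011,"y":0,"z":0.022,"rx":0,"ry":0,"rz":0,"jaw":1},{"x":-0.015,"y":0,"z":0.022,"rx":0,"ry":0,"rz":0,"jaw":1},{"x":-0.019,"y":0,"z":0.022,"rx":0,"ry":0,"rz":0,"jaw":1},{"x":-0.023,"y":0,"z":0.022,"rx":0,"ry":0,"rz":0,"jaw":1},{"x":-0.027,"y":0,"z":0.022,"rx":0,"ry":0,"rz":0,"jaw":1},{"x":-0.027,"y":0,"z":0.022,"rx":0,"ry":0,"rz":0,"jaw":1}]'
python3 - <<'E'
from h import *
a=get_image("side")[220:380,220:380,::-1]; b=get_image("scene")[160:280,388:508,::-1];cv2.imwrite("pics/s4.png",np.hstack([cv2.resize(x,(400,400),interpolation=cv2.INTER_CUBIC) for x in (a,b)]))
E
```

```text
time_s: 4.28
ee_pos: [0.5241, 0.2582, 0.1611]
tcp_rot: [[-0.976, -0.216, 0.001], [-0.216, 0.976, 0.001], [-0.001, 0.0, -1.0]]
force: [-0.9, -0.1, -0.2]
grip_width: 0.0001
gripper_force: 0.1
```

View pics/s4.png

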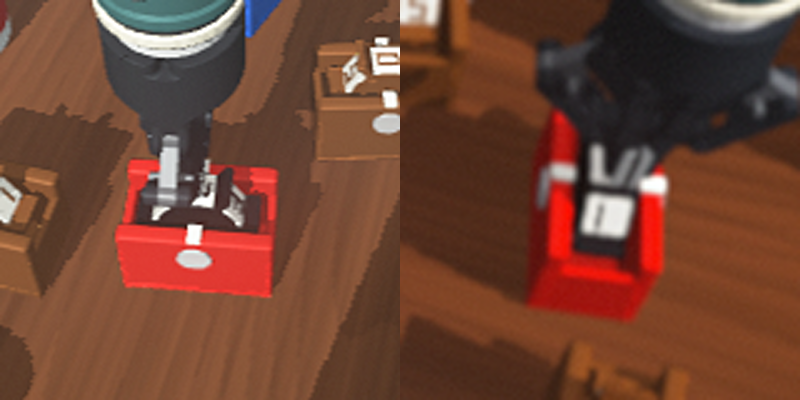

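Push 1 worked: face 2 is now about straight up, with the 1 beyond it. Push 2 is next.

```bash
python3 -m creep '[{"x":0.003,"y":0,"z":-0.005,"rx":0,"ry":0,"rz":0,"jaw":1},{"x":0.004,"y":0,"z":-0.024,"rx":0,"ry":0,"rz":0,"jaw":1},{"x":0.024,"y":0,"z":-0.024,"rx":0,"ry":0,"rz":0,"jaw":1},{"x":0.043,"y":0,"z":-0.024,"rx":0,"ry":0,"rz":0,"jaw":1},{"x":0.043,"y":0,"z":-0.012,"rx":0,"ry":0,"rz":0,"jaw":1},{"x":0.043,"y":0,"z":0,"rx":0,"ry":0,"rz":0,"jaw":1}]'; echo
python3 -m creep '[{"x":-0.006,"y":0,"z":0,"rx":0,"ry":0,"rz":0,"jaw":1},{"x":-0.011,"y":0,"z":0,"rx":0,"ry":0,"rz":0,"jaw":1},{"x":-0.016,"y":0,"z":0,"rx":0,"ry":0,"rz":0,"jaw":1},{"x":-0.021,"y":0,"z":0,"rx":0,"ry":0,"rz":0,"jaw":1},{"x":-0.026,"y":0,"z":0,"rx":0,"ry":0,"rz":0,"jaw":1},{"x":-0.03,"y":0,"z":0,"rx":0,"ry":0,"rz":0,"jaw":1},{"x":-0.034,"y":0,"z":0,"rx":0,"ry":0,"rz":0,"jaw":1},{"x":-0.038,"y":0,"z":0,"rx":0,"ry":0,"rz":0,"jaw":1},{"x":-0.041,"y":0,"z":0,"rx":0,"ry":0,"rz":0,"jaw":1},{"x":-0.043,"y":0,"z":0,"rx":0,"ry":0,"rz":0,"jaw":1},{"x":-0.043,"y":0,"z":0,"rx":0,"ry":0,"rz":0,"jaw":1}]'
python3 - <<'E'
from h import *
a=get_image("side")[220:380,220:380,::-1]; b=get_image("scene")[160:280,388:508,::-1];cv2.imwrite("pics/s5.png",np.hstack([cv2.resize(x,(400,400),interpolation=cv2.INTER_CUBIC) for x in (a,b)]))
E
```

```text
time_s: 5.12
ee_pos: [0.4824, 0.249, 0.161]
tcp_rot: [[-0.976, -0.216, 0.002], [-0.216, 0.976, 0.001], [-0.002, 0.001, -1.0]]
force: [0.3, -0.0, -0.0]
grip_width: -0.0001
gripper_force: 0.0

time_s: 6.5
ee_pos: [0.5238, 0.2581, 0.161]
tcp_rot: [[-0.976, -0.216, 0.001], [-0.216, 0.976, 0.0], [-0.001, 0.0, -1.0]]
force: [-1.0, -0.6, -1.0]
grip_width: -0.0003
gripper_force: 0.4
```

View pics/s5.png

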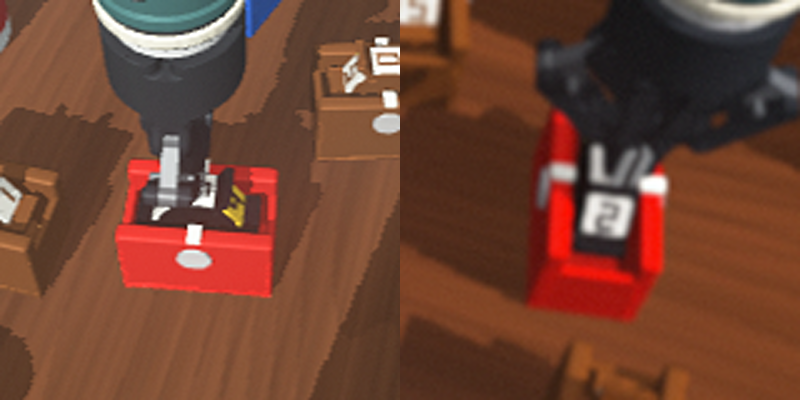

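Push 2 worked too: the 3 is up and the yellow 4 is next, on the robot side. Push 3 is the same move, and then I'll raise the finger clear and check.

```bash
python3 -m creep '[{"x":0.003,"y":0,"z":-0.005,"rx":0,"ry":0,"rz":0,"jaw":1},{"x":0.004,"y":0,"z":-0.024,"rx":0,"ry":0,"rz":0,"jaw":1},{"x":0.024,"y":0,"z":-0.024,"rx":0,"ry":0,"rz":0,"jaw":1},{"x":0.043,"y":0,"z":-0.024,"rx":0,"ry":0,"rz":0,"jaw":1},{"x":0.043,"y":0,"z":-0.012,"rx":0,"ry":0,"rz":0,"jaw":1},{"x":0.043,"y":0,"z":0,"rx":0,"ry":0,"rz":0,"jaw":1}]'; echo
python3 -m creep '[{"x":-0.006,"y":0,"z":0,"rx":0,"ry":0,"rz":0,"jaw":1},{"x":-0.011,"y":0,"z":0,"rx":0,"ry":0,"rz":0,"jaw":1},{"x":-0.016,"y":0,"z":0,"rx":0,"ry":0,"rz":0,"jaw":1},{"x":-0.021,"y":0,"z":0,"rx":0,"ry":0,"rz":0,"jaw":1},{"x":-0.026,"y":0,"z":0,"rx":0,"ry":0,"rz":0,"jaw":1},{"x":-0.03,"y":0,"z":0,"rx":0,"ry":0,"rz":0,"jaw":1},{"x":-0.034,"y":0,"z":0,"rx":0,"ry":0,"rz":0,"jaw":1},{"x":-0.037,"y":0,"z":0,"rx":0,"ry":0,"rz":0,"jaw":1},{"x":-0.040,"y":0,"z":0,"rx":0,"ry":0,"rz":0,"jaw":1},{"x":-0.042,"y":0,"z":0,"rx":0,"ry":0,"rz":0,"jaw":1},{"x":-0.042,"y":0,"z":0,"rx":0,"ry":0,"rz":0,"jaw":1}]'; echo
python3 -m creep '[{"x":0.003,"y":0,"z":-0.005,"rx":0,"ry":0,"rz":0,"jaw":1},{"x":0.003,"y":0,"z":-0.025,"rx":0,"ry":0,"rz":0,"jaw":1},{"x":0.003,"y":0,"z":-0.06,"rx":0,"ry":0,"rz":0,"jaw":1},{"x":0.003,"y":0,"z":-0.1,"rx":0,"ry":0,"rz":0,"jaw":1},{"x":0.003,"y":0,"z":-0.14,"rx":0,"ry":0,"rz":0,"jaw":1},{"x":0.003,"y":0,"z":-0.14,"rx":0,"ry":0,"rz":0,"jaw":1},{"x":0.003,"y":0,"z":-0.14,"rx":0,"ry":0,"rz":0,"jaw":1}]'; echo
python3 - <<'E'
from h import *
A=np.array([.5192,.2571,.056]); y=np.radians(12.5); X=np.array([np.cos(y),np.sin(y),0])
im=save("wrist","w6"); u,v=proj("wrist",A).astype(int); x0,y0=u-50,v-60
c=cv2.resize(im[y0:y0+110,x0:x0+100,::-1],None,fx=5,fy=5,interpolation=cv2.INTER_CUBIC); cv2.imwrite("pics/w6c.png",c)
P=lambda r,d:((proj("wrist",A+r*(np.sin(np.radians(d))*X+np.cos(np.radians(d))*np.array([0,0,1])))-[x0,y0])*5).round()
for d in (-45,-40,-35,-30,-25,-20,20,25,30,35,40): print(d,P(.04,d))
hsv=cv2.cvtColor(c,cv2.COLOR_BGR2HSV); m=(cv2.inRange(hsv,(20,120,100),(35,255,255))); ys,xs=np.where(m); print("yellow",np.percentile(ys,[1,50,99]),xs.mean(),len(ys)); print("face edges",P(.028,-25),P(.028,0),P(.028,25))
E
```

```text
time_s: 7.35
ee_pos: [0.4824, 0.249, 0.1611]
tcp_rot: [[-0.976, -0.216, 0.002], [-0.216, 0.976, 0.001], [-0.002, 0.001, -1.0]]
force: [0.0, 0.1, 0.1]
grip_width: -0.0001
gripper_force: 0.0

time_s: 8.72
ee_pos: [0.5228, 0.2578, 0.161]
tcp_rot: [[-0.976, -0.216, 0.001], [-0.216, 0.976, 0.0], [-0.001, 0.0, -1.0]]
force: [-1.1, -0.5, -0.0]
grip_width: -0.0002
gripper_force: 0.4

time_s: 9.6
ee_pos: [0.5193, 0.257, 0.301]
tcp_rot: [[-0.976, -0.216, 0.001], [-0.216, 0.976, 0.0], [-0.001, 0.0, -1.0]]
force: [-0.3, 0.4, -0.2]
grip_width: 0.0
gripper_force: 0.0

-45 [253. 197.]
-40 [253. 211.]
-35 [252. 226.]
-30 [252. 242.]
-25 [252. 259.]
-20 [253. 276.]
20 [253. 405.]
25 [253. 418.]
30 [253. 430.]
35 [253. 440.]
40 [253. 449.]
yellow [269. 323. 377.] 245.55026455026456 12474
face edges [253. 272.] [253. 330.] [253. 380.]
```

View pics/w6c.png

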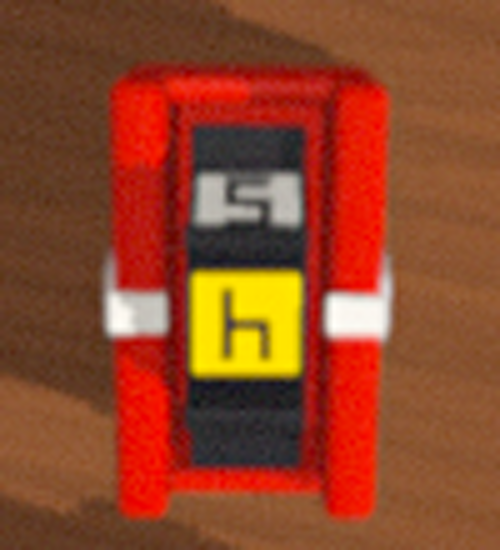

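The 4 is up. I'll refine the angle using the two white marks as the reference.

```bash
python3 - <<'E'
from h import *
from scipy.optimize import fsolve
A=np.array([.5192,.2571,.056]); y=np.radians(12.5); X=np.array([np.cos(y),np.sin(y),0]); Z=np.array([0,0,1])
u,v=proj("wrist",A).astype(int); o=np.array([u-50,v-60])
im=cv2.imread("pics/w6.png"); c=cv2.resize(im[o[1]:o[1]+110,o[0]:o[0]+100],None,fx=5,fy=5,interpolation=cv2.INTER_CUBIC).astype(int)
for a,b in [(125,160),(330,375)]:
    g=c[250:380,a:b].min(2).mean(1); i=np.where(g>110)[0]+250; print("mark rows",i.min(),i.max())
P=lambda B,d,z:((proj("wrist",B+d*X+z*Z)-o)*5)[1]
print("mark pred",P(A,0,.012))
mid=(290+336)/2
for mm in (i0:=[0,-.001,-.002,-.003]): print(mm,"mark",P(A+mm*X,0,.012),[ (ap,np.round(fsolve(lambda q:[P(A+mm*X,ap*np.sin(q[0])+e*q[1]*np.cos(q[0]),ap*np.cos(q[0])-e*q[1]*np.sin(q[0]))-t for e,t in((-1,269),(1,377))],[0,.011]),4)) for ap in(.028,.030)])
E
```

```text
mark rows 292 335
mark rows 293 338
mark pred 312.61744922744685
0 mark 312.61744922744685 [(0.028, array([-0.05  ,  0.0116])), (0.03, array([-0.0629,  0.0115]))]
-0.001 mark 308.23181784088615 [(0.028, array([-0.0139,  0.0117])), (0.03, array([-0.0294,  0.0116]))]
-0.002 mark 303.8383809809389 [(0.028, array([0.0224, 0.0118])), (0.03, array([0.0044, 0.0117]))]
-0.003 mark 299.43712603760605 [(0.028, array([0.0592, 0.0119])), (0.03, array([0.0384, 0.0118]))]
```

The marks sit where predicted. The wheel is about 0.05 rad short of exact, well within ±0.21, and the arm is clear.

```bash
python3 -c "
from workcell import *
print(sign_off())"
```

```text
the job is handed in; nothing more can be done
None
```

I rolled the red counter's wheel to the yellow 4 in three pushes; it measured about 0.05 rad off straight up (limit 0.21), with the arm raised clear. The blue and green counters were not touched, and the job is handed in, with no verdict returned.

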